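# Clamp the printing block until the knob clicks

## Task

Set the wooden printing block into the clamping jig, flat on its plate between cam and fence and pushed up against the end stop, so that its grip can be painted. Then turn the jig's black knob clockwise until its slip clutch clicks once, and stop there: do not force it on, or the block gets bruised. Leave the block clamped, let go, and leave the things around it where they stand.

Things in the scene. Friction and masses are not known exactly. Their poses are not given: they have to be found in the camera images.
- jig: clamping jig, fixed: plywood plate 200 (x) x 140 (y) x 10 mm; origin at the centre of its underside, z up. Knob axis at x -45, y 0 mm. A wooden fence along y (12 thick, 120 long, 16 high above the plate, wing screws at y +-45 up to 29 above it) faces the cam; it is adjustable: its face lies somewhere in x 38.5 to 43 mm, not known closer.
- place (a point): point on the jig plate's top (jig axes) where the block's underside centre belongs. There the block stands against the end stop (wood, 16 mm high, 36 mm along x; face 40 mm towards -y from here) and clears cam and fence by 1.5 mm or more at the start, 3 to 8 mm in all. The cam then pushes it up to 6 mm towards +x, to the fence.
- block: loose wooden printing block, about 0.1 kg: base 50 (x) x 80 (y) x 22 mm high with an upright square grip 24 x 24 mm in its middle, 22 to 56 mm above the underside; origin at the centre of the underside. The same after half a turn. Starts flat on the table. In the jig its 80 mm length lies along the fence (jig y).
- cam: aluminium eccentric disc, 80 mm across, 13 thick, on the jig plate, two steel lugs on it up to 42 mm above the table; origin on its turning axis at the plate's top. Turns with the knob: clockwise from above swings its bulge against the block after 0.4 to 1.0 rad, also dragging the block towards the end stop. Holds by friction when let go. Its x axis lies along the knob's bar until the clutch slips.
- knob_grip (a point): middle of the knob's grip bar, on the axis, 67 mm above the table; x along the bar, z up. The black bar is 40 long (x), 14 wide (y), 44 to 82 mm above the table on a round foot 54 mm across. It turns freely at about 0.06 N m. Once the cam is tight on the block the torque climbs by 0.2 to 0.35 N m, then the clutch slips: see knob_top.
- knob_top (a point): top of the knob's bar, 82 mm above the table. The click: the torque falls from its peak back to about that of free turning while the knob runs on alone, slipping past the cam. Carry on some 0.08 rad after the drop: over 0.2 rad of run-on it is clicked and stays so. At 0.34 rad it meets a solid stop: turning on then bruises the block.
- glue: bystander: white glue bottle, 60 mm across, 160 mm tall; origin at the centre of its underside
- tub: bystander: white plastic bowl, 84 mm across, 45 mm tall; origin at the centre of its underside
- potcup: bystander: white cup, 72 mm across, 85 mm tall; origin at the centre of its underside

How it is judged (in metres and radians):
On the way, in this order (a step that is already met when the one before it is completed fails the run):
1. the block stands on the jig's plate between cam and fence, up to the end stop (x of block in the frame of jig between 0.004 and 0.022 m and y of block in the frame of jig between -0.002 and 0.009 m and z of block in the frame of jig below 0.013 m and angle between block's own z axis and vertical below 0.06 rad and angle between the y axis of block and the y axis of jig, either way round below 0.09 rad), for 0.2 s.
2. with the block in place, the clutch has clicked with the cam tight on the block (all of step 1 and angle between the x axis of knob_grip and the x axis of cam, either way round above 0.2 rad and contact force between cam and block above 0.8 N), for 0.2 s.
At the end, for the whole second after the job is handed in: Block flat (0.06 rad) on the plate, in line with the fence within 0.09 rad, centre at jig x 4 to 22 mm, y -2 to 9 mm, at rest; knob run on by over 0.2 rad relative to the cam (clicked); cam still pressing on the block with over 0.8 N; bystanders within 30 mm of their places (all of step 2 and linear speed of block below 0.01 m/s); the robot touches nothing.
It fails at once if the block is squeezed between cam and fence with more than 26 N: forced on past the click (contact force between cam and block above 26 N).
It fails at once if the glue bottle is moved by more than 30 mm (distance of glue from where it was at the start of the episode above 0.03 m).
It fails at once if the bowl is moved by more than 30 mm (distance of tub from where it was at the start of the episode above 0.03 m).
It fails at once if the cup is moved by more than 30 mm (distance of potcup from where it was at the start of the episode above 0.03 m).
It also fails if it takes over 72 s, if anything falls off the work surface, if the arm or the gripper's body presses on something with over 40 N, if the wrist force passes 120 N, or if a joint passes its speed limit or range.

## Robot

A 6-joint arm with a two-finger parallel gripper is mounted at the origin on the work surface. World frame = base frame: x ahead of the robot, y to its left, z up, the work surface at z = 0. Lengths are in mm, angles in degrees, forces in N, time in s.
With the tool pointing down it reaches from about 350 to 875 mm from the base axis. Payload 15.5 kg.
Tool frame: the origin (TCP) lies on the centre line of the jaws, within the pads' length; the fingertips stand ahead of it and the grasp point (between the pads) lies 6 mm ahead of it (env.tip_extent is the z of the fingertips in the tool frame, in mm); z points along the fingers, y is the direction in which the jaws open and shut (so a half turn about z gives the same grasp; the last joint's range is limited). The gripper opens to 85 mm and grips with 20 to 120 N. Pads are 22 mm wide; open, the fingers measure 114 mm over their backs; the gripper's body (76 mm by 85 mm) begins 54 mm behind the grasp point. The pads swing forward as they close: fully open they stand 13 mm farther back than shut.
Start: joints at [70.044, 28.281, 77.091, -0, 74.628, -5.472], TCP at [156.318, 605.138, 256.277] pointing down, gripper open.
Joint ranges: [-166.48, 166.48], [-47.26, 123.95], [12.59, 153.08], [-70.14, 250.14], [6.76, 159.57], [-176.63, 176.63]. Speed limits (degrees/s): [108.29, 108.29, 147.25, 172.46, 172.46, 172.46].

## Interface

Orientations are given as [roll, pitch, yaw] about the fixed x, y, z axes, in that order (R = Rz(yaw) Ry(pitch) Rx(roll)).
In Python, from plant import env gives the robot as it stands. The module is installed in compiled form; this text tells all that it offers.
- The arm moves only by the tool jog_arm, never from a script. Its argument "targets" is a list of rows, each a list of 7 numbers: the turn, a rotation vector about the world's x, y, z normalised to -1 to 1, where 1 is 0.08 rad, then the shift along the world's x, y, z normalised to -1 to 1, where 1 is 0.04 m, then the closure in counts, from 0 (fully open) to 255 (shut). In form: [[rx, ry, rz, dx, dy, dz, fingers], ...]. A call has 1 to 5 rows; each row shifts and turns the commanded pose from where the row before left it; what a row does not reach is not made up. A row lasts 1/10 s, in which the tool goes at most 50 mm and 8.59 degrees, less where a joint would pass 70% of its speed; a pose out of reach is approached as far as the arm can. A call with a number of a shift or a turn outside -1 to 1 is refused whole. A call with a gripper value outside its range is refused whole. The fingers move at their own pace and stop on an object; "grip_force" is the grip in N (left out, the last holds). Time passes only in rows, so rows that do not move let the fingers close. It gives the time, the measured TCP pose, the force and the opening at its end, in the units of the state.
- env.get_state(): the state, without advancing time (a new reading comes with each control period).
- env.camera(name): name is "scene" or "top"; returns the picture (400x640x3 uint8, red, green, blue); there is no depth.
- env.get_calibration(name): a dict with "camera_matrix" (3x3 intrinsics, pixels), "dist" ([k1, k2, p1, p2, k3] as OpenCV has them; the pictures are not rectified), "world_from_camera" (4x4, takes a point from camera to world coordinates). Camera axes: x right, y down, z forward; pixel columns grow to the right and rows downward; lengths in mm; the calibration is good to about 2 mm. A picture is of the moment at which its call begins. get_calibration takes no time and is no camera call.
- env.hand_in(): hands the job in, once; it reports no verdict.
The state is a dict: "t": time; "q": joint angles; "dq": joint speeds; "joint_torque": joint torques, N m; "tcp_pos": TCP position; "ee_rot": TCP orientation; "ft_force": force on the tool from outside, world axes, zero at the start; "wrist_torque": the same for the moment, N m; "opening": finger opening in mm.
Only numpy, scipy, OpenCV 4.12 (cv2) and the standard library are available. Lean on these libraries where they do the work, as an engineer would, in place of code of your own. Each camera call takes 0.05 s, during which the arm holds its last target. There are 200 camera calls.

## Working session

There is one attempt and no reset: what is moved stays moved. The work goes in short steps, Python scripts to look and compute and a tool call to move; the robot and the scene stay as the last step left them, time stands still between calls to the robot, and variables do not carry over. Pictures are saved under pics/ and viewed, about 8 in all and at most 12, crops included, and the job is handed in when it is done.

Besides the shell and the picture viewer there is one more tool, called after "Request:" by a JSON object that holds its "name" and its "arguments", one argument or row to a line. jog_arm: Moves the arm, as the interface text tells. Scaled input: -1 to 1 covers 0.04 m each way for a shift and 0.08 rad each way for a turn. Its arguments: {"type":"object","properties":{"targets":{"type":"array","items":{"type":"array","items":{"type":"number"}}},"grip_force":{"type":"number"}},"required":["targets"]}

```bash
mkdir -p pics; cat > h.py <<'E'
import numpy as np, cv2
from plant import env
def snap(name,fn,crop=None,scale=1):
    im=env.camera(name)[:,:,::-1].copy()
    cv2.imwrite('pics/raw_'+fn,im)
    if crop: x0,y0,x1,y1=crop; im=im[y0:y1,x0:x1]
    cv2.imwrite('pics/'+fn,cv2.resize(im,None,fx=scale,fy=scale,interpolation=cv2.INTER_CUBIC))
def ray(name,uv,z):
    c=env.get_calibration(name);K=np.array(c['camera_matrix'],float);d=np.array(c['dist'],float);T=np.array(c['world_from_camera'],float)
    p=cv2.undistortPoints(np.array([[uv]],float),K,d)[0,0]
    v=T[:3,:3]@np.array([p[0],p[1],1]);o=T[:3,3]
    return o+v*(z-o[2])/v[2]
def proj(name,P):
    c=env.get_calibration(name);K=np.array(c['camera_matrix'],float);d=np.array(c['dist'],float);T=np.linalg.inv(np.array(c['world_from_camera'],float))
    return cv2.projectPoints(np.array(P,float).reshape(-1,1,3),cv2.Rodrigues(T[:3,:3])[0],T[:3,3],K,d)[0][:,0]
E
python3 - <<'E'
from h import *
a=env.camera('scene');b=env.camera('top')
cv2.imwrite('pics/s0.png',a[:,:,::-1]);cv2.imwrite('pics/t0.png',b[:,:,::-1])
s=env.get_state();print(s);print(env.tip_extent)
for n in('scene','top'):print(env.get_calibration(n))
E
```

```text
{'t': 0.1, 'q': array([ 7.00426893e+01,  2.83123513e+01,  7.71236644e+01, -2.15325480e-03,
        7.46273965e+01, -5.47397740e+00]), 'dq': array([ 0.11185033, -0.10771083, -0.04016476,  0.01965251,  0.04996891,
       -0.11004648]), 'joint_torque': array([ 1.44312471e-03, -8.83586812e+01, -3.84563327e+01,  1.38339574e-04,
        5.34444247e-03, -2.47410003e-05]), 'tcp_pos': array([156.24264809, 604.8536458 , 255.74821827]), 'ee_rot': array([-1.79936679e+02, -3.98300186e-03,  1.65517236e+02]), 'ft_force': array([ 0.43987485,  0.02998402, -0.70077509]), 'wrist_torque': array([-0.0299625 , -0.03044902,  0.02090251]), 'opening': 85.38631075048501}
25.0
{'camera_matrix': array([[404.98384401,   0.        , 319.57566939],
       [  0.        , 404.98384401, 199.37324646],
       [  0.        ,   0.        ,   1.        ]]), 'dist': array([-0.08563061,  0.        ,  0.        ,  0.        ,  0.        ]), 'world_from_camera': array([[-7.06298492e-01,  5.52289318e-01, -4.42853191e-01,
         1.04427291e+03],
       [ 7.07822093e-01,  5.61045326e-01, -4.29203945e-01,
         4.40141174e+02],
       [ 1.14159590e-02, -6.16607372e-01, -7.87188049e-01,
         8.43446635e+02],
       [ 0.00000000e+00,  0.00000000e+00,  0.00000000e+00,
         1.00000000e+00]])}
{'camera_matrix': array([[468.75840198,   0.        , 323.41733571],
       [  0.        , 468.75840198, 201.0737149 ],
       [  0.        ,   0.        ,   1.        ]]), 'dist': array([-0.13980456,  0.        ,  0.        ,  0.        ,  0.        ]), 'world_from_camera': array([[-2.24062031e-02, -9.94467061e-01,  1.02631511e-01,
         5.00494945e+02],
       [-9.99738858e-01,  2.27488616e-02,  2.16933084e-03,
         2.57693664e+01],
       [-4.49207810e-03, -1.02556103e-01, -9.94717079e-01,
         1.17318081e+03],
       [ 0.00000000e+00,  0.00000000e+00,  0.00000000e+00,
         1.00000000e+00]])}
```

View pics/t0.png

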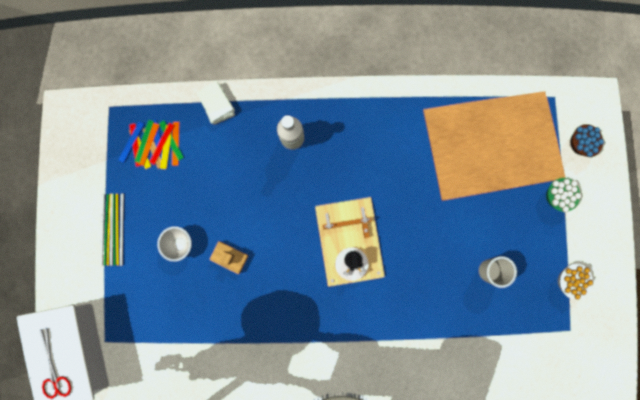

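View pics/s0.png

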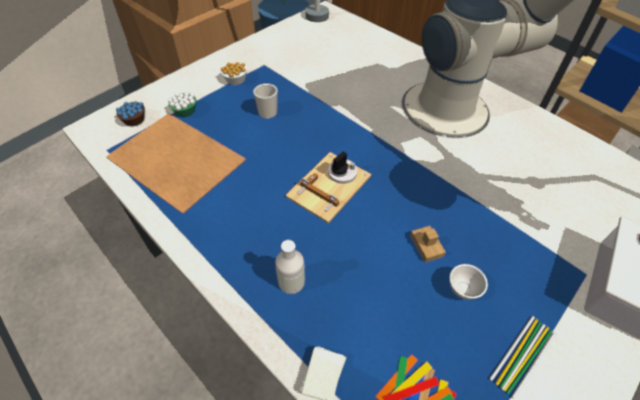

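The top view shows the jig around (350,242) with its knob at (352,260), fence at row ~222 and end stop at (367,230). The block is at (228,257), bowl (174,243), cup (500,270) and bottle (290,132). The scene view agrees. Next I'll enlarge the jig and block.

```bash
python3 - <<'E'
import cv2,numpy as np
b=cv2.imread('pics/t0.png');a=cv2.imread('pics/s0.png')
c=lambda i,x,y,w,h,s:cv2.resize(i[y:y+h,x:x+w],None,fx=s,fy=s,interpolation=cv2.INTER_CUBIC)
A=c(b,305,190,95,105,5.5)[:577]; B=c(b,200,230,60,55,4)
o=np.zeros((580,522+242,3),np.uint8); o[:A.shape[0],:A.shape[1]]=A; o[:B.shape[0],523:523+B.shape[1]]=B[:, :241]
S=c(a,400,215,55,55,4); o[240:460,523:743]=S
cv2.imwrite('pics/c0.png',o)
E
```

```text
(no output)
```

View pics/c0.png

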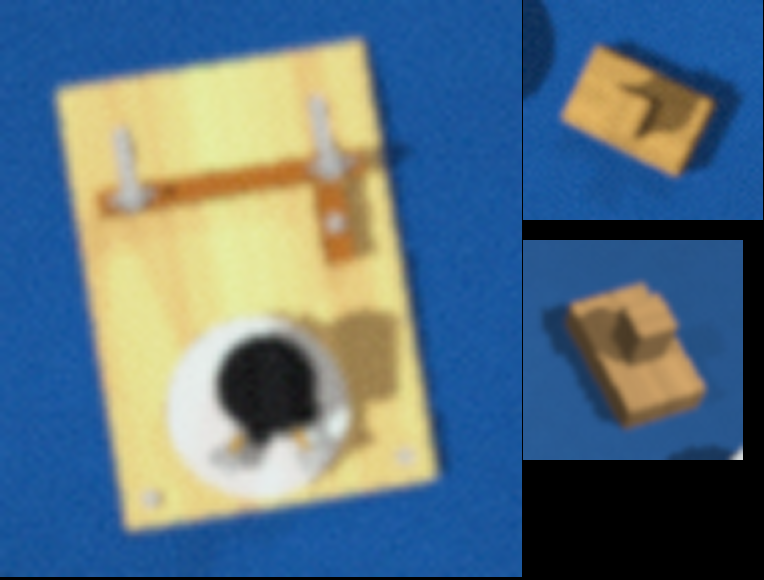

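```bash
python3 - <<'E'
from h import *
f=lambda u,v:(305+u/5.5,190+v/5.5)
P=np.array([ray('top',f(*p),10)[:2] for p in[(57,88),(364,38),(438,478),(126,530)]])
tl,tr,br,bl=P;print(P.round(1),np.linalg.norm(tl-bl),np.linalg.norm(tr-br),np.linalg.norm(tl-tr),np.linalg.norm(bl-br))
print('jig c',P.mean(0)); x=(tl-bl+tr-br);y=(tl-tr+bl-br);print(np.degrees([np.arctan2(x[1],x[0]),np.arctan2(-y[0],y[1])]))
g=lambda u,v:(200+(u-523)/4,230+v/4)
B=np.array([ray('top',g(*p),22)[:2] for p in[(598,45),(715,100),(680,177),(562,118)]])
tl,tr,br,bl=B;print(B.round(1),np.linalg.norm(tl-tr),np.linalg.norm(bl-br),np.linalg.norm(tl-bl),np.linalg.norm(tr-br),B.mean(0))
y=(tl-tr+bl-br);print('block y dir angle',np.degrees(np.arctan2(-y[0],y[1])))
for n,uv,z in[('glue',(290,132),120),('tub',(174,243),40),('cup',(500,270),60)]:print(n,ray('top',uv,z).round())
a=cv2.imread('pics/s0.png');cv2.imwrite('pics/c1.png',cv2.resize(a[145:225,280:378],None,fx=7,fy=7,interpolation=cv2.INTER_CUBIC))
E
```

```text
[[ 608.6   48.6]
 [ 628.2  -91.3]
 [ 429.  -118.5]
 [ 409.4   22. ]] 201.00905988581636 201.06886750609215 141.29738440660375 141.8233400432071
jig c [518.81989288 -34.77985199]
[7.69768026 7.96562937]
[[525.5 288.9]
 [490.4 216.4]
 [443.7 238.6]
 [480.9 311.8]] 80.57188030554227 82.08139486530004 50.09367595909063 51.72765821101126 [485.12359995 263.91055978]
block y dir angle -26.342280582905968
glue [771. 101. 120.]
tub [523. 397.  40.]
cup [ 439. -393.   60.]
```

View pics/c1.png

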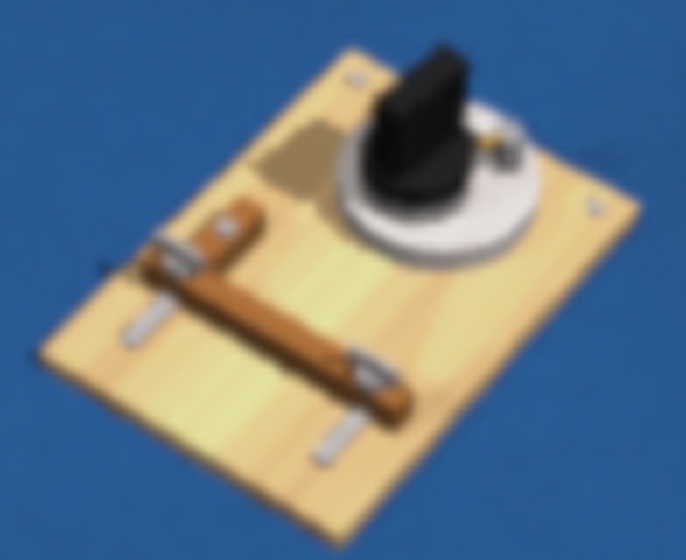

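```bash
python3 - <<'E'
from h import *
f=lambda u,v:(305+u/5.5,190+v/5.5)
g=lambda u,v:(280+u/7,145+v/7)
th=np.radians(7.8);R=np.array([[np.cos(th),-np.sin(th)],[np.sin(th),np.cos(th)]])
J=lambda p:(R.T@(p[:2]-[518.8,-34.8])).round(1)
print('scene plate corners',[J(ray('scene',g(*p),10)) for p in[(340,548),(40,355),(355,48),(642,207)]])
a=ray('scene',g(392,103),82);b=ray('scene',g(457,53),82)
print('bar',a,b,J(a),J(b),np.linalg.norm(a-b),np.degrees(np.arctan2(*(b-a)[1::-1])), J((a+b)/2))
print('stop +y edge top', [J(ray('top',f(*p),26)) for p in[(318,195),(326,262)]])
print('stop -y', [J(ray('top',f(*p),26)) for p in[(357,258)]])
print('fence face', [J(ray('top',f(*p),26)) for p in[(107,215),(240,195),(300,184)]])
print('stop scene corners',[J(ray('scene',g(*p),26)) for p in[(265,212),(238,197),(205,262)]])
print('fence scene face edge',[J(ray('scene',g(*p),26)) for p in[(310,335),(260,300),(410,395),(225,275)]])
print('stop proj of -y..')
# block in scene
h=lambda u,v:(400+(u-523)/4,215+(v-240)/4)
print('block',[ray('scene',h(*p),22).round(1) for p in[(568,305),(643,283),(705,388),(628,412)]])
print('grip top',[ray('scene',h(*p),56).round(1) for p in[(615,305),(655,292),(677,325),(637,335)]])
E
```

```text
scene plate corners [array([105.7,  76.3]), array([103.5, -65.3]), array([-99.5, -67. ]), array([-98.2,  74. ])]
bar [493.16156806 -37.37490237  82.        ] [456.83629843 -38.10472897  82.        ] [-25.8   0.9] [-61.8   5.1] 36.33260052371575 -178.8490007358282 [-43.8   3. ]
stop +y edge top [array([ 33.1, -36.9]), array([  3.2, -35.5])]
stop -y [array([  2.7, -49.4])]
fence face [array([39.2, 57.3]), array([38.7, -2.6]), array([ 39.2, -29.8])]
stop scene corners [array([  6.2, -33.3]), array([  6.4, -46.2]), array([ 40.1, -36. ])]
fence scene face edge [array([44.3, 16.8]), array([42.3, -8.1]), array([44.6, 62.5]), array([ 40.6, -26. ])]
stop proj of -y..
block [array([492.4, 219.5,  22. ]), array([445.9, 242.8,  22. ]), array([481.6, 313.5,  22. ]), array([527.6, 290.3,  22. ])]
grip top [array([495.5, 248.4,  56. ]), array([470.9, 259.8,  56. ]), array([480.9, 282.6,  56. ]), array([503.4, 269.9,  56. ])]
```

Request:
{"name": "jog_arm", "arguments": {
  "targets": [
    [0, 0, -0.216, 0.687, -0.708, -0.285, 0],
    [0, 0, -0.216, 0.687, -0.708, -0.285, 0],
    [0, 0, -0.216, 0.687, -0.708, -0.285, 0],
    [0, 0, -0.216, 0.687, -0.708, -0.285, 0]
  ],
  "grip_force": 40
}}

```text
t: 0.5
tcp_pos: [266.9, 490.6, 210.1]
ee_rot: [-180.0, -0.0, 161.5]
ft_force: [0.8, 0.8, 0.0]
opening: 85.5
```

Request:
{"name": "jog_arm", "arguments": {
  "targets": [
    [0, 0, -0.216, 0.687, -0.708, -0.285, 0],
    [0, 0, -0.216, 0.687, -0.708, -0.285, 0],
    [0, 0, -0.216, 0.687, -0.708, -0.285, 0],
    [0, 0, -0.216, 0.687, -0.708, -0.285, 0]
  ]
}}

```text
t: 0.9
tcp_pos: [377.0, 377.2, 164.5]
ee_rot: [-180.0, -0.0, 157.6]
ft_force: [1.4, 0.6, 0.3]
opening: 85.4
```

Request:
{"name": "jog_arm", "arguments": {
  "targets": [
    [0, 0, -0.216, 0.687, -0.708, -0.285, 0],
    [0, 0, -0.216, 0.687, -0.708, -0.285, 0],
    [0, 0, -0.216, 0.687, -0.708, -0.285, 0],
    [0, 0, -0.216, 0.687, -0.708, -0.285, 0],
    [0, 0, 0, 0, 0, 0, 0]
  ]
}}

```text
t: 1.4
tcp_pos: [488.5, 262.2, 118.1]
ee_rot: [-179.9, -0.0, 153.4]
ft_force: [0.3, 0.4, 0.5]
opening: 85.4
```

Request:
{"name": "jog_arm", "arguments": {
  "targets": [
    [0, 0, 0, 0, 0, -0.5, 0],
    [0, 0, 0, 0, 0, -0.4, 0],
    [0, 0, 0, 0, 0, 0, 0]
  ]
}}

```text
t: 1.7
tcp_pos: [484.8, 265.1, 81.9]
ee_rot: [-179.9, -0.1, 153.6]
ft_force: [-0.1, -0.1, 0.3]
opening: 85.2
```

```bash
python3 - <<'E'
from h import *
a=env.camera('scene')[120:345,330:560,::-1]
cv2.imwrite('pics/g1.png',cv2.resize(a,None,fx=2.6,fy=2.6,interpolation=cv2.INTER_CUBIC))
s=env.get_state();print(s['t'],s['tcp_pos'],s['ee_rot'])
E
```

```text
1.75 [485.24869286 265.32263478  82.95215307] [-1.79911966e+02 -8.11155075e-02  1.53650680e+02]
```

View pics/g1.png

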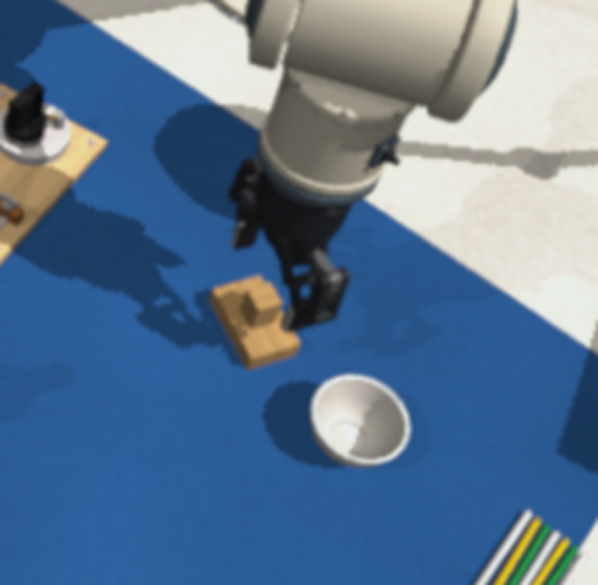

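The open jaws straddle the grip (block at (258,320), fingers at (315,300) and (245,210)). I'll go down and close.

Request:
{"name": "jog_arm", "arguments": {
  "targets": [
    [0, 0, 0, 0, 0, -0.4, 0],
    [0, 0, 0, 0, 0, -0.375, 0],
    [0, 0, 0, 0, 0, 0, 255],
    [0, 0, 0, 0, 0, 0, 255],
    [0, 0, 0, 0, 0, 0, 255]
  ],
  "grip_force": 40
}}

```text
t: 2.25
tcp_pos: [486.5, 265.6, 53.6]
ee_rot: [179.9, 0.0, 153.6]
ft_force: [-0.1, -0.2, -0.0]
opening: 43.8
```

Request:
{"name": "jog_arm", "arguments": {
  "targets": [
    [0, 0, 0, 0, 0, 0, 255],
    [0, 0, 0, 0, 0, 0, 255],
    [0, 0, 0, 0, 0, 0, 255]
  ]
}}

```text
t: 2.55
tcp_pos: [486.5, 265.5, 53.4]
ee_rot: [179.9, 0.0, 153.6]
ft_force: [-1.8, -1.0, 8.5]
opening: 23.7
```

Request:
{"name": "jog_arm", "arguments": {
  "targets": [
    [0, 0, 0, 0, 0, 0.3, 255],
    [0, 0, 0, 0, 0, 0.7, 255],
    [0, 0, 0, 0, 0, 0.9, 255],
    [0, 0, 0, 0, 0, 0.4, 255]
  ]
}}

```text
t: 2.95
tcp_pos: [486.9, 265.7, 148.0]
ee_rot: [179.9, 0.1, 153.6]
ft_force: [0.1, -0.6, -1.1]
opening: 23.3
```

Request:
{"name": "jog_arm", "arguments": {
  "targets": [
    [0, 0, 0.745, 0.113, -0.733, 0, 255],
    [0, 0, 0.745, 0.113, -0.733, 0, 255],
    [0, 0, 0.745, 0.113, -0.733, 0, 255],
    [0, 0, 0.745, 0.113, -0.733, 0, 255],
    [0, 0, 0.745, 0.113, -0.733, 0, 255]
  ]
}}

```text
t: 3.45
tcp_pos: [508.8, 117.6, 145.5]
ee_rot: [180.0, 0.0, 170.9]
ft_force: [0.1, -0.1, -0.5]
opening: 22.9
```

Request:
{"name": "jog_arm", "arguments": {
  "targets": [
    [0, 0, 0.745, 0.113, -0.733, 0, 255],
    [0, 0, 0.745, 0.113, -0.733, 0, 255],
    [0, 0, 0.745, 0.113, -0.733, 0, 255],
    [0, 0, 0.745, 0.113, -0.733, 0, 255],
    [0, 0, 0.745, 0.113, -0.733, 0, 255]
  ]
}}

```text
t: 3.95
tcp_pos: [531.4, -29.2, 145.5]
ee_rot: [-180.0, 0.0, -172.1]
ft_force: [0.6, 0.6, -0.8]
opening: 22.9
```

Request:
{"name": "jog_arm", "arguments": {
  "targets": [
    [0, 0, 0, 0, 0, -0.25, 255],
    [0, 0, 0, 0, 0, -0.25, 255],
    [0, 0, 0, 0, 0, 0, 255]
  ]
}}

```text
t: 4.25
tcp_pos: [530.3, -27.2, 123.5]
ee_rot: [180.0, -0.1, -172.2]
ft_force: [0.7, 0.3, -0.6]
opening: 23.2
```

```bash
python3 - <<'E'
from h import *
a=env.camera('scene')[:,:,::-1];b=env.camera('top')[:,:,::-1]
cv2.imwrite('pics/s2.png',a);cv2.imwrite('pics/t2.png',b)
r=lambda i,x,y,w,h,s:cv2.resize(i[y:y+h,x:x+w],None,fx=s,fy=s,interpolation=cv2.INTER_CUBIC)
o=np.zeros((600,800,3),np.uint8)
o[:600,:480]=r(a,270,125,96,120,5);o[:480,480:800]=r(b,305,190,80,120,4)
cv2.imwrite('pics/g2.png',o)
s=env.get_state();print(s['t'],s['tcp_pos'],s['ee_rot'],s['opening'],s['ft_force'])
f=lambda u,v:(305+u/5.5,190+v/5.5)
th=np.radians(7.8);R=np.array([[np.cos(th),-np.sin(th)],[np.sin(th),np.cos(th)]])
J=lambda p:(R.T@(p[:2]-[518.8,-34.8])).round(1)
print('cam',[J(ray('top',f(*p),23)) for p in[(167,408),(350,408),(258,315),(258,500)]])
E
```

```text
4.35 [530.87896971 -27.03041394 124.39109473] [ 1.79980177e+02 -5.25838574e-02 -1.72180879e+02] 23.140505749541944 [ 0.24580944  0.07117852 -0.99599671]
cam [array([-49.4,  44.5]), array([-62.4, -35.7]), array([-15.2,  -2. ]), array([-95.9,  11.2])]
```

View pics/g2.png

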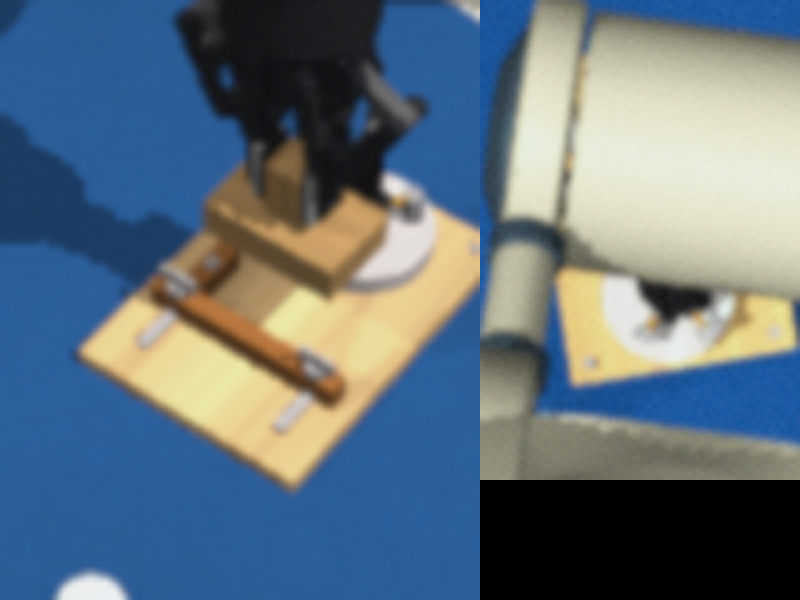

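```bash
python3 - <<'E'
from h import *
g=lambda u,v:(270+u/5,125+v/5)
th=np.radians(7.8);R=np.array([[np.cos(th),-np.sin(th)],[np.sin(th),np.cos(th)]])
J=lambda p:(R.T@(p[:2]-[521.1,-30.0]))
loc=[(25,-40),(25,40),(-25,40)]
for z,ps in((93,[(206,201),(333,267),(386,212)]),(71,[(205,226),(332,297),(386,236)])):
    q=[J(ray('scene',g(*p),z)) for p in ps];print(np.round(q,1), np.round(np.mean([a-np.array(l) for a,l in zip(q,loc)],0),1))
print('TCP in avg jig frame',R.T@(np.array([530.9,-27.3])-[519.9,-32.4]))
# plate check in this image
print([J(ray('scene',g(*p),10)).round(1) for p in[(293,489),(78,353)]])
print(proj('scene',[[*(R@np.array([39+2,y])+[519.9,-32.4]),26] for y in(-60,60)]))
E
```

```text
[[ 34.  -36.1]
 [ 30.6  40.3]
 [-15.5  40. ]] [8.  1.4]
[[ 32.  -38.4]
 [ 30.9  41.1]
 [-19.3  39.1]] [6.2 0.6]
TCP in avg jig frame [11.59037566  3.55994269]
[array([101.5,  71. ]), array([100.5, -70.2])]
[[302.32503886 179.14121227]
 [338.96941322 200.83121882]]
```

Request:
{"name": "jog_arm", "arguments": {
  "targets": [
    [0, 0, 0, 0.046, 0.032, -0.5, 255],
    [0, 0, 0, 0, 0, -0.475, 255],
    [0, 0, 0, 0, 0, 0, 255]
  ]
}}

```text
t: 4.65
tcp_pos: [532.1, -25.8, 84.1]
ee_rot: [179.9, -0.2, -172.2]
ft_force: [0.3, -0.5, -1.5]
opening: 23.1
```

```bash
python3 - <<'E'
from h import *
a=np.mean([env.camera('scene')[:,:,::-1].astype(float) for _ in range(3)],0).astype(np.uint8)
cv2.imwrite('pics/s3.png',a)
cv2.imwrite('pics/g3.png',cv2.resize(a[150:210,290:365],None,fx=10,fy=10,interpolation=cv2.INTER_CUBIC))
s=env.get_state();print(s['t'],s['tcp_pos'],s['ee_rot'],s['opening'],s['ft_force'])
E
```

```text
4.8 [533.42236548 -26.30097982  86.29023719] [-1.79990016e+02  3.19210053e-02 -1.72190263e+02] 23.342686231194737 [ 0.43697188 -0.19949527 -0.47269368]
```

View pics/g3.png

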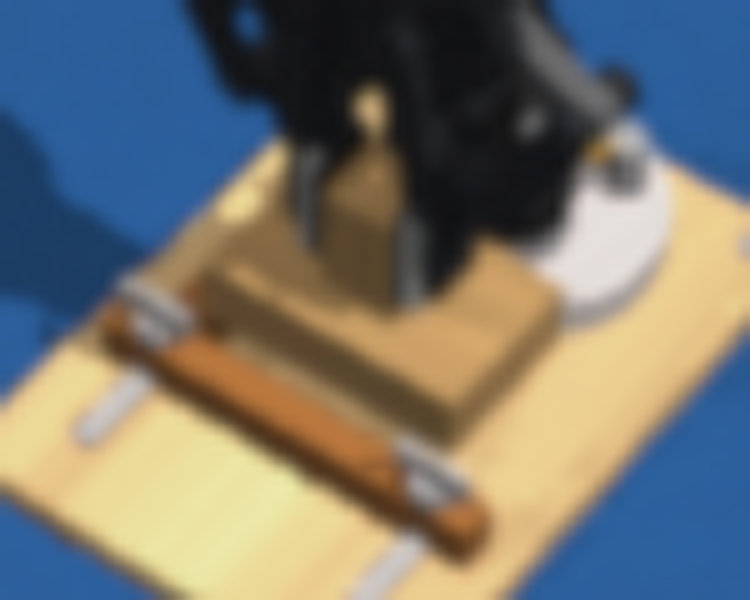

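```bash
python3 - <<'E'
from h import *
g=lambda u,v:(290+u/10,150+v/10)
th=np.radians(7.8);R=np.array([[np.cos(th),-np.sin(th)],[np.sin(th),np.cos(th)]])
J=lambda p:(R.T@(p[:2]-[521.1,-30.0]))
loc=[(25,40),(-25,40),(25,-40)]
for z,ps in((54,[(447,407),(561,292),(207,278)]),(32,[(450,443),(558,328)])):
    q=[J(ray('scene',g(*p),z)) for p in ps];print(np.round(q,1), np.round(np.mean([a-np.array(l) for a,l in zip(q,loc)],0),1))
print('fence',[J(ray('scene',g(*p),26)).round(1) for p in[(200,335),(300,388),(385,437),(490,510)]])
print('stop face', J(ray('scene',g(195,290),26)))
# predicted pixels of block model, jig scene frame, for x=9,y=3
for z in(54,32):print(((proj('scene',[[*(R@np.array([9+a,3+b])+[521.1,-30.0]),z] for a,b in loc])-[290,150])*10).round())
E
```

```text
[[ 38.3  42. ]
 [-10.8  42.9]
 [ 41.3 -32.3]] [14.6  4.2]
[[ 32.4  39.8]
 [-16.6  39.6]] [ 7.9 -0.3]
fence [array([ 39. , -36.6]), array([37.3, -4.7]), array([37. , 22.7]), array([39.9, 58.2])]
stop face [ 27.39257731 -47.37481836]
[[460. 398.]
 [573. 280.]
 [210. 253.]]
[[456. 453.]
 [567. 335.]
 [210. 308.]]
```

```bash
python3 - <<'E'
from h import *
a=cv2.imread('pics/s3.png')
for c in (326,329,332,338,341,344): print(c,[(r,tuple(int(v) for v in a[r,c,::-1])) for r in range(176,202)][(0 if c>336 else 8):(22 if c>336 else 26)])
cv2.imwrite('pics/g4.png',cv2.resize(a[165:205,308:358],None,fx=16,fy=15,interpolation=cv2.INTER_NEAREST))
E
```

```text
326 [(184, (191, 150, 95)), (185, (155, 122, 78)), (186, (110, 87, 56)), (187, (91, 72, 47)), (188, (89, 71, 46)), (189, (97, 78, 52)), (190, (122, 99, 67)), (191, (153, 125, 85)), (192, (167, 131, 88)), (193, (170, 119, 71)), (194, (180, 118, 62)), (195, (174, 112, 58)), (196, (151, 97, 50)), (197, (135, 86, 45)), (198, (100, 64, 33)), (199, (84, 56, 31)), (200, (112, 87, 56)), (201, (172, 141, 96))]
329 [(184, (204, 160, 103)), (185, (202, 158, 102)), (186, (183, 143, 93)), (187, (137, 107, 70)), (188, (98, 77, 50)), (189, (87, 70, 45)), (190, (88, 70, 46)), (191, (100, 80, 53)), (192, (127, 104, 72)), (193, (154, 129, 98)), (194, (162, 135, 110)), (195, (146, 112, 88)), (196, (132, 94, 66)), (197, (133, 88, 53)), (198, (127, 83, 46)), (199, (111, 72, 39)), (200, (89, 57, 30)), (201, (86, 58, 34))]
332 [(184, (205, 160, 104)), (185, (204, 160, 103)), (186, (204, 160, 104)), (187, (199, 156, 101)), (188, (176, 138, 89)), (189, (127, 100, 63)), (190, (94, 74, 47)), (191, (87, 69, 44)), (192, (89, 71, 47)), (193, (106, 89, 68)), (194, (143, 129, 112)), (195, (165, 154, 143)), (196, (1
[... 1010 characters left out ...]
0)), (191, (230, 197, 137)), (192, (232, 200, 140)), (193, (234, 205, 142)), (194, (235, 206, 144)), (195, (236, 207, 145)), (196, (236, 208, 145)), (197, (236, 209, 146))]
344 [(176, (209, 196, 188)), (177, (217, 194, 172)), (178, (205, 168, 126)), (179, (194, 153, 101)), (180, (183, 143, 93)), (181, (162, 127, 82)), (182, (147, 116, 75)), (183, (144, 114, 74)), (184, (157, 125, 83)), (185, (188, 153, 104)), (186, (219, 183, 127)), (187, (231, 200, 140)), (188, (234, 206, 144)), (189, (236, 208, 146)), (190, (236, 208, 146)), (191, (236, 209, 147)), (192, (236, 209, 146)), (193, (236, 209, 146)), (194, (236, 209, 146)), (195, (236, 208, 145)), (196, (236, 208, 145)), (197, (235, 207, 144))]
```

View pics/g4.png

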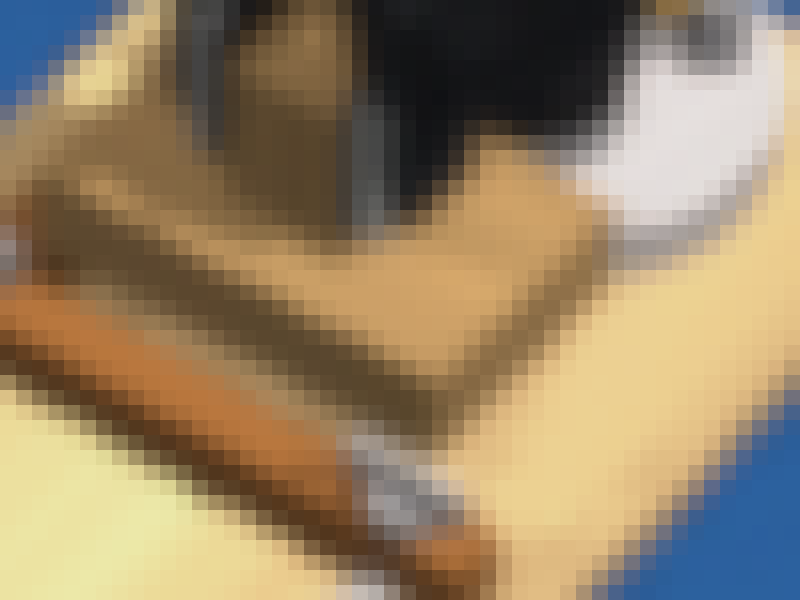

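The enlarged crops show the block still upright and parallel to the fence. Its +x face is about 1–2 mm from the fence edge, which runs from (195,330) to (395,445). I'll shift it back 1.5 mm, hold 3.5 mm off the stop, and lower it gently.

Request:
{"name": "jog_arm", "arguments": {
  "targets": [
    [0, 0, 0, -0.049, 0.082, 0, 255],
    [0, 0, 0, 0, 0, -0.25, 255],
    [0, 0, 0, 0, 0, -0.2, 255],
    [0, 0, 0, 0, 0, 0, 255]
  ]
}}

```text
t: 5.2
tcp_pos: [530.5, -23.2, 66.3]
ee_rot: [180.0, -0.1, -172.2]
ft_force: [-0.0, 0.7, -1.1]
opening: 23.2
```

Request:
{"name": "jog_arm", "arguments": {
  "targets": [
    [0, 0, 0, 0, 0, -0.05, 255],
    [0, 0, 0, 0, 0, 0, 255]
  ]
}}

```text
t: 5.4
tcp_pos: [531.1, -23.4, 65.3]
ee_rot: [180.0, -0.0, -172.2]
ft_force: [-0.3, 0.5, -0.5]
opening: 23.6
```

Request:
{"name": "jog_arm", "arguments": {
  "targets": [
    [0, 0, 0, 0, 0, -0.05, 255],
    [0, 0, 0, 0, 0, 0, 255]
  ]
}}

```text
t: 5.6
tcp_pos: [531.3, -23.4, 63.5]
ee_rot: [-180.0, 0.0, -172.2]
ft_force: [0.1, -0.0, -0.9]
opening: 23.7
```

Request:
{"name": "jog_arm", "arguments": {
  "targets": [
    [0, 0, 0, 0, 0, -0.025, 255],
    [0, 0, 0, 0, 0, 0, 255]
  ]
}}

```text
t: 5.8
tcp_pos: [531.3, -23.4, 63.3]
ee_rot: [-180.0, 0.0, -172.2]
ft_force: [-4.1, -1.5, 19.6]
opening: 23.6
```

Request:
{"name": "jog_arm", "arguments": {
  "targets": [
    [0, 0, 0, 0, 0, -0.025, 255],
    [0, 0, 0, 0, 0, 0, 255]
  ]
}}

```text
t: 6.0
tcp_pos: [531.4, -23.4, 63.2]
ee_rot: [-180.0, 0.1, -172.2]
ft_force: [-9.5, -0.3, 37.3]
opening: 23.2
```

Request:
{"name": "jog_arm", "arguments": {
  "targets": [
    [0, 0, 0, 0, 0, 0.045, 255],
    [0, 0, 0, 0.007, -0.05, 0, 255],
    [0, 0, 0, 0, 0, 0, 255]
  ]
}}

```text
t: 6.3
tcp_pos: [531.6, -25.6, 63.3]
ee_rot: [-180.0, 0.0, -172.2]
ft_force: [-0.2, -0.4, 3.7]
opening: 23.5
```

Request:
{"name": "jog_arm", "arguments": {
  "targets": [
    [0, 0, 0, 0.0034, -0.025, 0, 255],
    [0, 0, 0, 0, 0, 0, 255]
  ]
}}

```text
t: 6.5
tcp_pos: [531.6, -26.4, 63.2]
ee_rot: [180.0, 0.0, -172.2]
ft_force: [-0.3, 1.6, 4.7]
opening: 23.3
```

Request:
{"name": "jog_arm", "arguments": {
  "targets": [
    [0, 0, 0, 0.0034, -0.025, 0, 255],
    [0, 0, 0, 0, 0, 0, 255]
  ]
}}

```text
t: 6.7
tcp_pos: [531.7, -27.4, 63.3]
ee_rot: [180.0, -0.0, -172.2]
ft_force: [-0.9, 1.5, 4.3]
opening: 23.3
```

Request:
{"name": "jog_arm", "arguments": {
  "targets": [
    [0, 0, 0, 0.0034, -0.025, 0, 255],
    [0, 0, 0, 0, 0, 0, 255]
  ]
}}

```text
t: 6.9
tcp_pos: [531.7, -27.7, 63.3]
ee_rot: [179.9, -0.0, -172.2]
ft_force: [-1.5, 9.4, 7.2]
opening: 23.5
```

Request:
{"name": "jog_arm", "arguments": {
  "targets": [
    [0, 0, 0, 0.0034, -0.025, 0, 255],
    [0, 0, 0, 0, 0, 0, 255]
  ]
}}

```text
t: 7.1
tcp_pos: [531.7, -27.9, 63.4]
ee_rot: [179.9, -0.0, -172.2]
ft_force: [-1.2, 20.0, 9.2]
opening: 23.2
```

Request:
{"name": "jog_arm", "arguments": {
  "targets": [
    [0, 0, 0, 0.0034, -0.025, 0, 255],
    [0, 0, 0, 0, 0, 0, 255]
  ]
}}

```text
t: 7.3
tcp_pos: [531.6, -28.1, 63.5]
ee_rot: [179.8, -0.0, -172.2]
ft_force: [-0.7, 30.5, 13.5]
opening: 23.4
```

Request:
{"name": "jog_arm", "arguments": {
  "targets": [
    [0, 0, 0, -0.007, 0.055, 0, 255],
    [0, 0, 0, 0, 0, 0, 255]
  ]
}}

```text
t: 7.5
tcp_pos: [531.7, -27.7, 63.3]
ee_rot: [180.0, -0.0, -172.2]
ft_force: [-0.9, 9.1, 6.8]
opening: 23.2
```

Request:
{"name": "jog_arm", "arguments": {
  "targets": [
    [0, 0, 0, 0, 0, 0, 120],
    [0, 0, 0, 0, 0, 0, 120],
    [0, 0, 0, 0, 0, 0, 120],
    [0, 0, 0, 0, 0, 0, 120]
  ]
}}

```text
t: 7.9
tcp_pos: [531.8, -28.4, 63.2]
ee_rot: [-180.0, -0.0, -172.2]
ft_force: [-0.6, -0.5, 0.4]
opening: 45.3
```

Request:
{"name": "jog_arm", "arguments": {
  "targets": [
    [0, 0, 0, 0, 0, 0.4, 120],
    [0, 0, 0, 0, 0, 0.9, 120],
    [0, 0, 0, 0, 0, 0.9, 120],
    [0, 0, 0, 0, 0, 0, 120]
  ]
}}

```text
t: 8.3
tcp_pos: [533.9, -28.6, 155.3]
ee_rot: [-179.9, 0.4, -172.2]
ft_force: [0.8, 0.6, -1.5]
opening: 45.2
```

Request:
{"name": "jog_arm", "arguments": {
  "targets": [
    [0, 0, -0.483, -0.47, -0.0875, 0, 120],
    [0, 0, -0.483, -0.47, -0.0875, 0, 120],
    [0, 0, -0.483, -0.47, -0.0875, 0, 120],
    [0, 0, 0, 0, 0, 0, 120]
  ]
}}

```text
t: 8.7
tcp_pos: [473.0, -38.7, 150.9]
ee_rot: [180.0, -0.1, -179.0]
ft_force: [-0.2, 0.2, -0.7]
opening: 44.9
```

```bash
python3 - <<'E'
from h import *
a=np.mean([env.camera('scene')[:,:,::-1].astype(float) for _ in range(2)],0).astype(np.uint8)
cv2.imwrite('pics/s5.png',a)
cv2.imwrite('pics/g5.png',cv2.resize(a[110:220,275:385],None,fx=5.4,fy=5.4,interpolation=cv2.INTER_CUBIC))
s=env.get_state();print(s['t'],s['q'][5],s['tcp_pos'],s['ee_rot'],s['opening'],s['ft_force'],s['wrist_torque'])
E
```

```text
8.8 -102.9862813724663 [475.55318296 -38.77136007 151.24023036] [-1.79997003e+02  9.85839530e-03 -1.78849377e+02] 45.119979348632974 [0.33974963 0.55488724 0.16488074] [0.01229164 0.00965177 0.02825065]
```

View pics/g5.png

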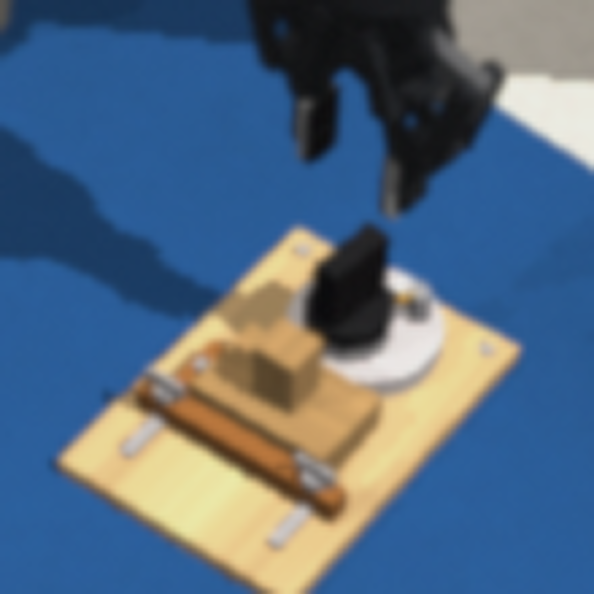

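The block sits flat between cam and fence, up against the stop, and the jaws are above the knob bar at (350,265). Going down onto the bar.

Request:
{"name": "jog_arm", "arguments": {
  "targets": [
    [0, 0, 0, 0, 0, -0.7, 120],
    [0, 0, 0, 0, 0, -0.5, 120],
    [0, 0, 0, 0, 0, -0.3, 120],
    [0, 0, 0, 0, 0, -0.2, 120],
    [0, 0, 0, 0, 0, 0, 120]
  ]
}}

```text
t: 9.3
tcp_pos: [475.6, -38.6, 82.4]
ee_rot: [180.0, -0.1, -178.8]
ft_force: [0.6, 0.3, -0.8]
opening: 45.2
```

Request:
{"name": "jog_arm", "arguments": {
  "targets": [
    [0, 0, 0, 0, 0, -0.18, 120],
    [0, 0, 0, 0, 0, 0, 120]
  ],
  "grip_force": 25
}}

```text
t: 9.5
tcp_pos: [475.6, -38.7, 75.9]
ee_rot: [-180.0, 0.0, -178.9]
ft_force: [-0.1, -0.2, 0.0]
opening: 45.3
```

Request:
{"name": "jog_arm", "arguments": {
  "targets": [
    [0, 0, 0, 0, 0, 0, 190],
    [0, 0, 0, 0, 0, 0, 255],
    [0, 0, 0, 0, 0, 0, 255],
    [0, 0, 0, 0, 0, 0, 255]
  ],
  "grip_force": 25
}}

```text
t: 9.9
tcp_pos: [475.7, -38.7, 76.4]
ee_rot: [-180.0, 0.0, -178.9]
ft_force: [-1.2, 0.3, 6.9]
opening: 14.0
```

```bash
cat > st.py <<'E'
from plant import env
import numpy as np
s=env.get_state();print(s['t'],'tcp',s['tcp_pos'].round(1),'yaw',s['ee_rot'].round(2),'op',s['opening'].round(1),'F',s['ft_force'].round(1),'M',s['wrist_torque'].round(3),'q',s['q'].round(1),s['joint_torque'].round(3)[5])
E
python3 st.py
```

```text
Traceback (most recent call last):
  File "st.py", line 3, in <module>
    s=env.get_state();print(s['t'],'tcp',s['tcp_pos'].round(1),'yaw',s['ee_rot'].round(2),'op',s['opening'].round(1),'F',s['ft_force'].round(1),'M',s['wrist_torque'].round(3),'q',s['q'].round(1),s['joint_torque'].round(3)[5])
                                                                                               ^^^^^^^^^^^^^^^^^^
AttributeError: 'float' object has no attribute 'round'
```

```bash
sed -i "s/s\['opening'\].round(1)/round(s['opening'],1)/" st.py; python3 st.py
```

```text
9.9 tcp [475.7 -38.7  76.4] yaw [-1.7999e+02  4.0000e-02 -1.7886e+02] op 14.0 F [-1.2  0.3  6.9] M [0.012 0.046 0.076] q [ -11.8   32.6  108.2   -0.    39.1 -103. ] 0.027
```

Request:
{"name": "jog_arm", "arguments": {
  "targets": [
    [0, 0, 0, 0, 0, 0, 255],
    [0, 0, -0.75, 0, 0, 0, 255],
    [0, 0, -0.75, 0, 0, 0, 255],
    [0, 0, -0.75, 0, 0, 0, 255],
    [0, 0, 0, 0, 0, 0, 255]
  ],
  "grip_force": 50
}}

```text
t: 10.4
tcp_pos: [475.6, -38.9, 76.5]
ee_rot: [-180.0, 0.0, 170.7]
ft_force: [-1.7, -4.1, 8.2]
opening: 13.2
```

```bash
python3 st.py
```

```text
10.4 tcp [475.6 -38.9  76.5] yaw [-1.7998e+02  4.0000e-02  1.7070e+02] op 13.2 F [-1.7 -4.1  8.2] M [-0.611  0.322 -0.074] q [-11.8  32.6 108.2  -0.   39.1 -92.5] 1.613
```

Request:
{"name": "jog_arm", "arguments": {
  "targets": [
    [0, 0, -0.5, 0, 0, 0, 255],
    [0, 0, -0.5, 0, 0, 0, 255],
    [0, 0, 0, 0, 0, 0, 255]
  ]
}}

```text
t: 10.7
tcp_pos: [475.6, -39.0, 76.5]
ee_rot: [-180.0, 0.0, 166.2]
ft_force: [-1.3, -5.6, 7.5]
opening: 13.4
```

```bash
python3 st.py
```

```text
10.7 tcp [475.6 -39.   76.5] yaw [-1.7997e+02  5.0000e-02  1.6616e+02] op 13.4 F [-1.3 -5.6  7.5] M [-0.931  0.376 -0.052] q [-11.8  32.6 108.2  -0.   39.1 -88. ] 1.059
```

Request:
{"name": "jog_arm", "arguments": {
  "targets": [
    [0, 0, -0.5, 0, 0, 0, 255],
    [0, 0, -0.5, 0, 0, 0, 255],
    [0, 0, 0, 0, 0, 0, 255]
  ]
}}

```text
t: 11.0
tcp_pos: [475.6, -39.1, 76.5]
ee_rot: [-180.0, 0.0, 161.6]
ft_force: [-3.1, -6.6, 7.6]
opening: 12.9
```

```bash
python3 st.py
```

```text
11.0 tcp [475.6 -39.1  76.5] yaw [-1.7997e+02  5.0000e-02  1.6159e+02] op 12.9 F [-3.1 -6.6  7.6] M [-1.232  0.479 -0.014] q [-1.190e+01  3.260e+01  1.082e+02 -1.000e-01  3.910e+01 -8.340e+01] 1.071
```

```bash
cat > st.py <<'E'
from plant import env
import numpy as np
L=[]
for i in range(3):
    s=env.get_state();L.append(np.r_[s['tcp_pos'],s['ee_rot'][2]%360,s['ft_force'],s['wrist_torque'],s['joint_torque'][5]])
    if i<2: env.camera('top')
m=np.mean(L,0);print(round(s['t'],2),'tcp',m[:3].round(1),'yaw',m[3].round(2),'turn %.3f'%np.radians(181.14-m[3]),'F',m[4:7].round(1),'M',m[7:10].round(3),'Mz',np.array(L)[:,9].round(3),'t6',m[10].round(3))
E
python3 st.py
```

```text
11.1 tcp [475.6 -39.1  76.5] yaw 161.63 turn 0.340 F [-2.7 -6.8  7.6] M [-1.196  0.452 -0.039] Mz [-0.014 -0.056 -0.047] t6 0.528
```

Request:
{"name": "jog_arm", "arguments": {
  "targets": [
    [0, 0, -0.5, -0.003, -0.009, 0, 255],
    [0, 0, -0.5, 0, 0, 0, 255],
    [0, 0, 0, 0, 0, 0, 255]
  ]
}}

```text
t: 11.4
tcp_pos: [475.5, -39.4, 76.5]
ee_rot: [-180.0, 0.0, 157.0]
ft_force: [-0.9, -4.8, 7.5]
opening: 13.4
```

```bash
python3 st.py
```

```text
11.5 tcp [475.5 -39.4  76.5] yaw 157.04 turn 0.421 F [-1.  -4.2  7.4] M [-0.804  0.333 -0.001] Mz [-0.008  0.01  -0.003] t6 0.525
```

Request:
{"name": "jog_arm", "arguments": {
  "targets": [
    [0, 0, -0.5, 0, -0.002, 0, 255],
    [0, 0, -0.5, 0, -0.002, 0, 255],
    [0, 0, 0, 0, 0, 0, 255]
  ]
}}

```text
t: 11.8
tcp_pos: [475.5, -39.5, 76.5]
ee_rot: [-180.0, 0.0, 152.4]
ft_force: [-1.8, -4.5, 8.1]
opening: 13.0
```

```bash
python3 st.py
```

```text
11.9 tcp [475.5 -39.5  76.5] yaw 152.46 turn 0.501 F [-2.3 -4.   8.3] M [-0.79   0.386 -0.016] Mz [-0.011 -0.016 -0.022] t6 0.522
```

Request:
{"name": "jog_arm", "arguments": {
  "targets": [
    [0, 0, -0.5, 0, -0.002, 0, 255],
    [0, 0, -0.5, 0, -0.002, 0, 255],
    [0, 0, 0, 0, 0, 0, 255]
  ]
}}

```text
t: 12.2
tcp_pos: [475.4, -39.7, 76.5]
ee_rot: [-180.0, 0.0, 147.8]
ft_force: [-2.2, -4.7, 8.4]
opening: 13.4
```

```bash
python3 st.py
```

```text
12.3 tcp [475.4 -39.7  76.4] yaw 147.88 turn 0.581 F [-2.5 -4.3  8.4] M [-0.758  0.439  0.013] Mz [ 0.002 -0.     0.039] t6 0.522
```

Request:
{"name": "jog_arm", "arguments": {
  "targets": [
    [0, 0, -0.5, -0.003, -0.004, 0, 255],
    [0, 0, -0.5, -0.001, -0.002, 0, 255],
    [0, 0, 0, 0, 0, 0, 255]
  ]
}}

```text
t: 12.6
tcp_pos: [475.3, -39.8, 76.5]
ee_rot: [-180.0, 0.0, 143.2]
ft_force: [-1.4, -3.6, 8.6]
opening: 13.2
```

```bash
python3 st.py
```

```text
12.7 tcp [475.3 -39.8  76.5] yaw 143.29 turn 0.661 F [-2.  -3.5  8.3] M [-0.558  0.322 -0.04 ] Mz [-0.033 -0.034 -0.053] t6 0.52
```

Request:
{"name": "jog_arm", "arguments": {
  "targets": [
    [0, 0, -0.5, -0.001, -0.002, 0, 255],
    [0, 0, -0.5, -0.001, -0.002, 0, 255],
    [0, 0, 0, 0, 0, 0, 255]
  ]
}}

```text
t: 13.0
tcp_pos: [475.2, -40.0, 76.5]
ee_rot: [-180.0, 0.0, 138.7]
ft_force: [-1.9, -3.4, 8.3]
opening: 13.1
```

```bash
python3 st.py
```

```text
13.1 tcp [475.2 -40.   76.5] yaw 138.72 turn 0.740 F [-2.  -3.3  8.3] M [-0.535  0.421  0.126] Mz [0.154 0.141 0.082] t6 0.686
```

Request:
{"name": "jog_arm", "arguments": {
  "targets": [
    [0, 0, -0.5, -0.001, -0.002, 0, 255],
    [0, 0, -0.5, -0.001, -0.002, 0, 255],
    [0, 0, 0, 0, 0, 0, 255]
  ]
}}

```text
t: 13.4
tcp_pos: [475.1, -40.1, 76.4]
ee_rot: [-180.0, 0.0, 134.1]
ft_force: [-2.2, -3.0, 8.7]
opening: 13.0
```

```bash
python3 st.py
```

```text
13.5 tcp [475.1 -40.1  76.4] yaw 134.13 turn 0.820 F [-1.7 -2.9  8.4] M [-0.452  0.384  0.126] Mz [0.069 0.165 0.142] t6 0.651
```

Request:
{"name": "jog_arm", "arguments": {
  "targets": [
    [0, 0, -0.5, -0.001, -0.002, 0, 255],
    [0, 0, 0, 0, 0, 0, 255]
  ]
}}

```text
t: 13.7
tcp_pos: [475.0, -40.2, 76.4]
ee_rot: [180.0, 0.0, 131.8]
ft_force: [-1.7, -2.3, 9.1]
opening: 13.0
```

```bash
python3 st.py
```

```text
13.8 tcp [475.  -40.2  76.5] yaw 131.83 turn 0.861 F [-1.9 -2.7  8.9] M [-0.469  0.422 -0.036] Mz [-0.047 -0.039 -0.021] t6 0.426
```

Request:
{"name": "jog_arm", "arguments": {
  "targets": [
    [0, 0, -0.5, -0.001, -0.002, 0, 255],
    [0, 0, 0, 0, 0, 0, 255]
  ]
}}

```text
t: 14.0
tcp_pos: [475.0, -40.2, 76.4]
ee_rot: [180.0, 0.0, 129.5]
ft_force: [-2.1, -1.3, 8.7]
opening: 13.0
```

```bash
python3 st.py
```

```text
14.1 tcp [475.  -40.2  76.4] yaw 129.54 turn 0.901 F [-1.9 -2.1  8.5] M [-0.425  0.385 -0.11 ] Mz [-0.093 -0.128 -0.109] t6 0.394
```

Request:
{"name": "jog_arm", "arguments": {
  "targets": [
    [0, 0, -0.5, -0.001, -0.002, 0, 255],
    [0, 0, 0, 0, 0, 0, 255]
  ]
}}

```text
t: 14.3
tcp_pos: [474.9, -40.3, 76.5]
ee_rot: [180.0, 0.0, 127.2]
ft_force: [-1.7, -2.7, 8.7]
opening: 13.4
```

```bash
python3 st.py; python3 - <<'E'
from h import *
a=env.camera('scene')[:,:,::-1];b=env.camera('top')[:,:,::-1]
cv2.imwrite('pics/s6.png',a);cv2.imwrite('pics/t6.png',b)
t0=cv2.imread('pics/t0.png');s0=cv2.imread('pics/s5.png')
r=lambda i,x,y,w,h,s:cv2.resize(i[y:y+h,x:x+w],None,fx=s,fy=s,interpolation=cv2.INTER_CUBIC)
o=np.zeros((600,800,3),np.uint8)
o[:300,:400]=r(a,300,140,80,60,5);o[:300,400:]=r(b,315,235,80,60,5)
o[300:,:400]=r(s0,300,140,80,60,5);o[300:,400:]=r(t0,315,235,80,60,5)
cv2.imwrite('pics/g6.png',o)
E
```

```text
14.4 tcp [474.9 -40.3  76.4] yaw 127.25 turn 0.941 F [-2.1 -2.8  8.7] M [-0.402  0.404 -0.067] Mz [-0.069 -0.092 -0.041] t6 0.426
```

View pics/g6.png

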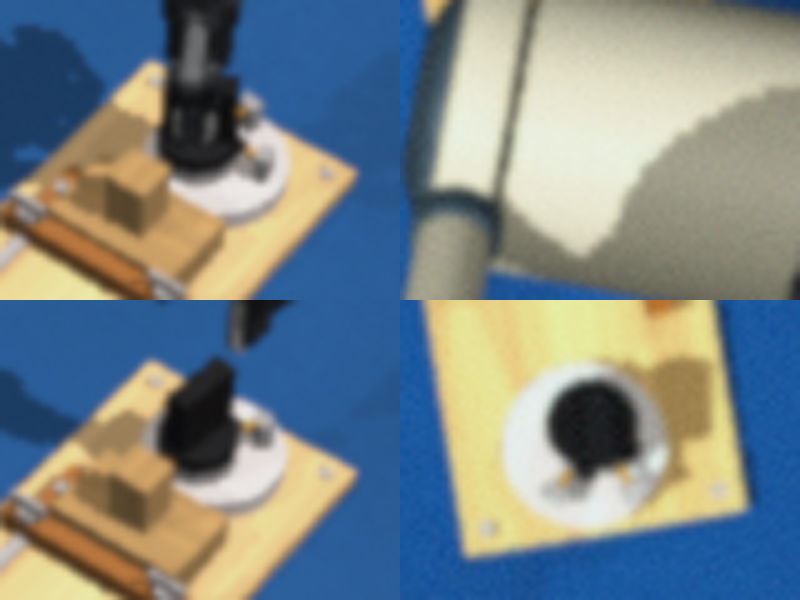

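```bash
python3 - <<'E'
from h import *
g=lambda u,v:(300+u/5,140+v/5)
t=lambda u,v:(315+(u-400)/5,235+(v-300)/5)
th=np.radians(7.8);R=np.array([[np.cos(th),-np.sin(th)],[np.sin(th),np.cos(th)]])
def A(p,c,n):
    d=p[:2]-(R@np.array([-45,0])+c);print(n,np.linalg.norm(d).round(1),(np.arctan2(d[1],d[0])%(2*np.pi)).round(3))
S=[521.1,-30.0];T=[518.8,-34.8]
for z in(30,38):
  for n,p in(('s0 lug',(262,131)),('s0 orange',(246,127)),('s6 lug',(259,165)),('s6 orange',(247,155)),('s6 lug2',(251,108)),('s6 orange2',(241,113))):A(ray('scene',g(*p),z),S,n)
  for n,p in(('t0 lugA',(562,490)),('t0 lugB',(638,488))):A(ray('top',t(*p),z),T,n)
E
```

```text
s0 lug 38.1 2.757
s0 orange 31.9 2.947
s6 lug 33.7 2.053
s6 orange 26.2 2.246
s6 lug2 43.9 3.176
s6 orange2 37.2 3.218
t0 lugA 35.5 2.705
t0 lugB 38.8 3.739
s0 lug 34.9 2.571
s0 orange 27.6 2.739
s6 lug 35.7 1.852
s6 orange 27.1 1.974
s6 lug2 38.0 3.057
s6 orange2 31.2 3.081
t0 lugA 35.3 2.69
t0 lugB 38.2 3.731
```

The lug moved from (262,432) to (258,165) in the composite, so the cam turned about 0.71 rad. The knob has turned 0.94 rad, giving about 0.23 rad of run-on, and the torque has dropped. I'll add a little in small steps while watching torque.

Request:
{"name": "jog_arm", "arguments": {
  "targets": [
    [0, 0, -0.375, -0.001, -0.002, 0, 255],
    [0, 0, 0, 0, 0, 0, 255]
  ]
}}

```text
t: 14.7
tcp_pos: [474.9, -40.4, 76.5]
ee_rot: [180.0, 0.0, 125.5]
ft_force: [-2.2, -2.6, 8.4]
opening: 13.1
```

```bash
python3 st.py
```

```text
14.8 tcp [474.9 -40.4  76.4] yaw 125.54 turn 0.970 F [-1.9 -2.3  8.6] M [-0.311  0.409 -0.06 ] Mz [-0.04  -0.105 -0.035] t6 0.338
```

Request:
{"name": "jog_arm", "arguments": {
  "targets": [
    [0, 0, -0.2, 0, 0, 0, 255],
    [0, 0, 0, 0, 0, 0, 255]
  ]
}}

```text
t: 15.0
tcp_pos: [474.8, -40.4, 76.5]
ee_rot: [180.0, 0.0, 124.6]
ft_force: [-0.8, -2.7, 9.1]
opening: 13.7
```

```bash
python3 st.py
```

```text
15.1 tcp [474.8 -40.4  76.5] yaw 124.64 turn 0.986 F [-2.2 -2.7  8.7] M [-0.364  0.424 -0.031] Mz [-0.059 -0.049  0.015] t6 0.177
```

Request:
{"name": "jog_arm", "arguments": {
  "targets": [
    [0, 0, 0, 0, 0, 0, 170],
    [0, 0, 0, 0, 0, 0, 170],
    [0, 0, 0, 0, 0, 0, 170],
    [0, 0, 0, 0, 0, 0, 170]
  ]
}}

```text
t: 15.5
tcp_pos: [474.8, -40.2, 76.0]
ee_rot: [-180.0, -0.0, 124.6]
ft_force: [0.3, -0.1, -0.1]
opening: 28.4
```

Request:
{"name": "jog_arm", "arguments": {
  "targets": [
    [0, 0, 0, 0, 0, 0.4, 170],
    [0, 0, 0, 0, 0, 0.8, 170],
    [0, 0, 0, 0, 0, 0.9, 170],
    [0, 0, 0, 0, 0, 0.9, 170],
    [0, 0, 0, 0, 0, 0, 170]
  ]
}}

```text
t: 16.0
tcp_pos: [476.7, -40.5, 200.0]
ee_rot: [179.7, 0.3, 124.7]
ft_force: [1.0, -0.0, -1.0]
opening: 28.5
```

Request:
{"name": "jog_arm", "arguments": {
  "targets": [
    [0, 0, 0, 0, 0.9, 0, 170],
    [0, 0, 0, 0, 0.9, 0, 170],
    [0, 0, 0, 0, 0.9, 0, 170],
    [0, 0, 0, 0, 0.9, 0, 170],
    [0, 0, 0, 0, 0.9, 0, 170]
  ]
}}

```text
t: 16.5
tcp_pos: [474.4, 141.2, 195.6]
ee_rot: [-180.0, -0.0, 124.6]
ft_force: [0.5, -0.3, -0.3]
opening: 28.5
```

Request:
{"name": "jog_arm", "arguments": {
  "targets": [
    [0, 0, 0, 0, 0.9, 0, 170],
    [0, 0, 0, 0, 0.9, 0, 170],
    [0, 0, 0, 0, 0.9, 0, 170],
    [0, 0, 0, 0, 0, 0, 170],
    [0, 0, 0, 0, 0, 0, 170]
  ]
}}

```text
t: 17.0
tcp_pos: [474.3, 248.2, 195.4]
ee_rot: [-179.9, -0.0, 124.7]
ft_force: [-0.6, 0.2, 0.2]
opening: 28.5
```

```bash
python3 - <<'E'
from h import *
a=env.camera('scene')[:,:,::-1];b=env.camera('top')[:,:,::-1]
cv2.imwrite('pics/s7.png',a);cv2.imwrite('pics/t7.png',b)
r=lambda i,x,y,w,h,s:cv2.resize(i[y:y+h,x:x+w],None,fx=s,fy=s,interpolation=cv2.INTER_CUBIC)
o=np.zeros((400,800,3),np.uint8)
o[:,:400]=r(a,285,145,80,80,5);o[:,400:]=r(b,310,195,80,80,5)
cv2.imwrite('pics/g7.png',o)
E
```

```text
(no output)
```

View pics/g7.png

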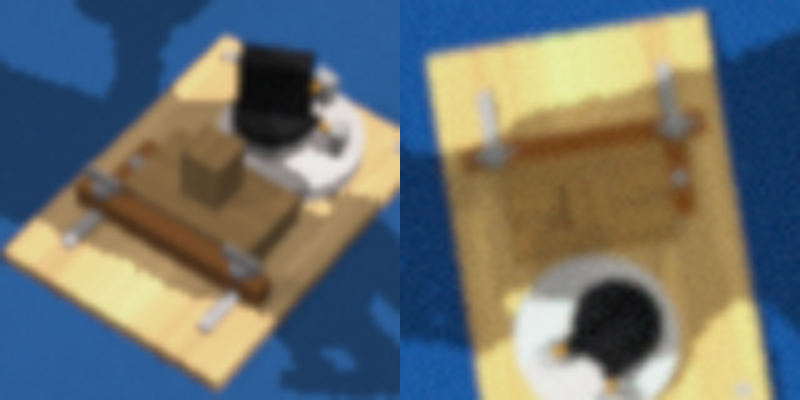

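```bash
python3 - <<'E'
from h import *
g=lambda u,v:(285+u/5,145+v/5)
a=ray('scene',g(246,52),82);b=ray('scene',g(312,57),82)
print('bar len',np.linalg.norm(a-b),'turn',np.radians(1.15)-np.arctan2(*(a-b)[1::-1]),np.pi)
th=np.radians(7.8);R=np.array([[np.cos(th),-np.sin(th)],[np.sin(th),np.cos(th)]])
c=R@np.array([-45,0])+[518.8,-34.8]
for n,uv in(('o1 before',(315+165/5,235+178/5)),('o2 before',(315+222/5,235+172/5)),('o1 after',(310+160/5,195+350/5)),('o2 after',(310+210/5,195+383/5))):
    for z in(30,38):
        d=ray('top',uv,z)[:2]-c;print(n,z,np.linalg.norm(d).round(1),(np.arctan2(d[1],d[0])%6.283).round(3))
print(env.get_state()['t'])
E
```

```text
bar len 34.575432288072484 turn 0.8993335600418557 3.141592653589793
o1 before 30 29.6 2.671
o1 before 38 29.5 2.654
o2 before 30 28.1 3.675
o2 before 38 27.5 3.663
o1 after 30 30.3 1.997
o1 after 38 30.5 1.985
o2 after 30 29.3 3.012
o2 after 38 29.0 2.995
17.1
```

```bash
python3 -c "
from plant import env
print(env.hand_in())"
```

```text
the job is handed in; nothing more can be done
None
```

The printing block is clamped in the jig and the knob has clicked once. I let go, moved the arm clear and handed the job in at about 17 s. The hand-in gave no verdict.

**What I did:** I picked the block up by its grip and lowered it onto the plate between cam and fence. Then I slid it against the end stop until the stop pushed back firmly. I gripped the knob's bar and turned it clockwise about 0.99 rad in small steps.

**Last checks:**
- **Block:** the final pictures show it flat, along the fence and up against the stop.
- **Click:** the torque rose by about 0.15 N m at 0.74–0.82 rad and fell back to the free-turning level by 0.86 rad. I carried on about 0.13 rad past the drop, and nothing felt like the solid stop.
- **Run-on:** the pictures put the cam's own turn at about 0.67 rad. That gives a run-on of about 0.31 rad from the gripper angle.
- **Bystanders:** the arm stayed clear of the bottle, bowl and cup, and I felt no contact. I did not measure their positions again afterwards.

**What disagreed:**
- A rough reading of the bar in the final picture gives only about 0.23 rad of run-on. Both values are above the 0.2 rad needed and below the 0.34 rad stop.
- The torque peak fell between readings, so I never saw the full 0.2–0.35 N m rise.
- The two cameras differed by 3–5 mm on where the jig was, so I found the plate and end stop by contact force.
- I could not measure the cam's pressing force on the block.

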